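# Find the loose bolt on the jeweller's bench mount and hold its cap open

## Task

One of the three bolts of the blue bench mount has worked loose. Take the sanding stick off the bolts and lay it flat on the bench clear of the mount, tap down on the bolt heads to find the one that sinks, then lift only that bolt's yellow cap until it stands nearly upright. Finish still holding the cap up with the gripper (it springs shut if let go), and leave the bur stand, file pot and wax bar where they are.

Things in the scene. Friction and masses are not known exactly. Their poses are not given: they have to be found in the camera images.
- mount: blue painted steel bench mount, a low box bolted to the bench: 178 (x) x 330 (y) x 38 high, with a raised bare steel bar (36 x 200 x 22) along its back. Origin at bench level under the middle bolt; the box reaches 72 mm to the front (-x, robot side) and 106 mm to the back (+x), 165 mm to either side (y). z up. Fixed. Its place and yaw vary (up to 0.3 rad).
- stick: wooden sanding stick, grey abrasive on one part, 24 (x) x 260 (y) x 14 high, about 80 g, at first lying across the three bolt heads, underside 62 mm above the bench. Origin: centre of its underside; length along its y. Between two bolts it is clear: the mount's top is 24 mm below its underside (cap plates 12 mm). In front of each bolt a cap's grip stands about 36 mm from its side.
- bur_stand: bystander: green plastic stand 70 x 100 x 28 full of small burs, up to 75 high, loose, well to the left of the mount. Origin at centre of underside.
- file_pot: bystander: round wooden pot of diameter 64, 45 high, with needle files up to 125 high, loose, well to the left of the mount. Origin at centre of underside.
- wax_bar: bystander: red bar of polishing compound 45 x 110 x 28, loose, behind the mount. The bench to the right of the mount is empty. Origin at centre of underside.
- head_1 (a point): centre of the top face of the left (+y) bolt's steel hex head, at x 0, y +100 of the mount, 62 mm above the bench when not pushed in. Head 24 mm across flats; it stands 12 mm above its cap's plate. The point moves with the bolt.
- bolt_1 (a joint): how far the left (+y) bolt has been pushed down, m; 0 at the start. A tight bolt gives less than 2 mm under 20 N; the one loose bolt (any of the three, all look alike) gives way at about 3 N, stops firmly after 7 mm and stays down.
- grip_1 (a point): centre of the black rubber grip of the left (+y) cap: a round bar of diameter 16 and length 24 lying along the mount's y. Closed, it is 56 mm in front (-x) of the bolt's axis and 61 mm above the bench, 23 mm above the mount's top. Its two ends are free to be pinched (fingers closing along the mount's y) and it may turn between the fingers. It moves with the cap.
- hinge_1 (a point): hinge axis of the left (+y) cap, along the mount's y, 34 mm behind (+x) the bolt's axis, 47 mm above the bench. The grip goes round it at 91 mm radius; closed, the grip is 90 mm in front of and 14 mm above it.
- cap_1 (a joint): opening angle of the left (+y) cap, rad: 0 closed (flat), grows as the grip swings up and back (+x), stop at 1.75. The cap is a yellow plate 64 x 52 x 6 with a window through which the bolt head stands; 70 g. A light spring shuts it when let go (about 1 N at the grip).
- head_2 (a point): centre of the top face of the middle bolt's steel hex head, at x 0, y 0 of the mount, 62 mm above the bench when not pushed in. Head 24 mm across flats; it stands 12 mm above its cap's plate. The point moves with the bolt.
- bolt_2 (a joint): how far the middle bolt has been pushed down, m; 0 at the start. A tight bolt gives less than 2 mm under 20 N; the one loose bolt (any of the three, all look alike) gives way at about 3 N, stops firmly after 7 mm and stays down.
- grip_2 (a point): centre of the black rubber grip of the middle cap: a round bar of diameter 16 and length 24 lying along the mount's y. Closed, it is 56 mm in front (-x) of the bolt's axis and 61 mm above the bench, 23 mm above the mount's top. Its two ends are free to be pinched (fingers closing along the mount's y) and it may turn between the fingers. It moves with the cap.
- hinge_2 (a point): hinge axis of the middle cap, along the mount's y, 34 mm behind (+x) the bolt's axis, 47 mm above the bench. The grip goes round it at 91 mm radius; closed, the grip is 90 mm in front of and 14 mm above it.
- cap_2 (a joint): opening angle of the middle cap, rad: 0 closed (flat), grows as the grip swings up and back (+x), stop at 1.75. The cap is a yellow plate 64 x 52 x 6 with a window through which the bolt head stands; 70 g. A light spring shuts it when let go (about 1 N at the grip).
- head_3 (a point): centre of the top face of the right (-y) bolt's steel hex head, at x 0, y -100 of the mount, 62 mm above the bench when not pushed in. Head 24 mm across flats; it stands 12 mm above its cap's plate. The point moves with the bolt.
- bolt_3 (a joint): how far the right (-y) bolt has been pushed down, m; 0 at the start. A tight bolt gives less than 2 mm under 20 N; the one loose bolt (any of the three, all look alike) gives way at about 3 N, stops firmly after 7 mm and stays down.
- grip_3 (a point): centre of the black rubber grip of the right (-y) cap: a round bar of diameter 16 and length 24 lying along the mount's y. Closed, it is 56 mm in front (-x) of the bolt's axis and 61 mm above the bench, 23 mm above the mount's top. Its two ends are free to be pinched (fingers closing along the mount's y) and it may turn between the fingers. It moves with the cap.
- hinge_3 (a point): hinge axis of the right (-y) cap, along the mount's y, 34 mm behind (+x) the bolt's axis, 47 mm above the bench. The grip goes round it at 91 mm radius; closed, the grip is 90 mm in front of and 14 mm above it.
- cap_3 (a joint): opening angle of the right (-y) cap, rad: 0 closed (flat), grows as the grip swings up and back (+x), stop at 1.75. The cap is a yellow plate 64 x 52 x 6 with a window through which the bolt head stands; 70 g. A light spring shuts it when let go (about 1 N at the grip).

How it is judged:
On the way, in this order (a step that is already met when the one before it is completed fails the run):
1. the sanding stick lies flat on the bench, off the mount and released, with no bolt pushed in and no cap open (height (world z) of stick below 0.018 m and (angle between stick's own z axis and vertical below 0.15 rad or angle between stick's own z axis and vertical above 2.99 rad) and contact force between stick and mount below 0.05 N and contact force between the fingers and stick below 0.05 N and value of joint each of bolt_1, bolt_2, bolt_3 below 0.003 m and value of joint each of cap_1, cap_2, cap_3 below 0.2 rad), for 0.2 s.
2. the loose bolt has been tapped and has sunk more than 4 mm, all caps still closed (value of joint any of bolt_1, bolt_2, bolt_3 above 0.004 m and value of joint each of cap_1, cap_2, cap_3 below 0.2 rad), for 0.1 s.
At the end, for the whole second after the job is handed in: Fingers hold the sunken bolt's cap open over 1.0 rad, still (under 0.15 rad/s); that bolt is down over 4 mm; other caps under 0.1 rad; the stick lies flat (within 0.15 rad) and still on the bench, touching neither mount nor fingers; bystanders within 30 mm of their start (((value of joint bolt_1 above 0.004 m and value of joint cap_1 above 1 rad and velocity of joint cap_1 between -0.15 and 0.15 rad/s and contact force between the fingers and cap_1 above 0.3 N and value of joint each of cap_2, cap_3 below 0.1 rad) or (value of joint bolt_2 above 0.004 m and value of joint cap_2 above 1 rad and velocity of joint cap_2 between -0.15 and 0.15 rad/s and contact force between the fingers and cap_2 above 0.3 N and value of joint each of cap_1, cap_3 below 0.1 rad) or (value of joint bolt_3 above 0.004 m and value of joint cap_3 above 1 rad and velocity of joint cap_3 between -0.15 and 0.15 rad/s and contact force between the fingers and cap_3 above 0.3 N and value of joint each of cap_1, cap_2 below 0.1 rad)) and height (world z) of stick below 0.018 m and (angle between stick's own z axis and vertical below 0.15 rad or angle between stick's own z axis and vertical above 2.99 rad) and contact force between stick and mount below 0.05 N and contact force between the fingers and stick below 0.05 N and linear speed of stick below 0.02 m/s and distance of each of bur_stand, file_pot, wax_bar from where it was at the start of the episode below 0.03 m); the arm keeps its last pose, push and grip.
It fails at once if the cap of a bolt that has not been found loose (not sunk) is lifted by more than 0.35 rad ((value of joint cap_1 above 0.35 rad and value of joint bolt_1 below 0.003 m) or (value of joint cap_2 above 0.35 rad and value of joint bolt_2 below 0.003 m) or (value of joint cap_3 above 0.35 rad and value of joint bolt_3 below 0.003 m)).
It fails at once if a bystander is moved by more than 30 mm (distance of any of bur_stand, file_pot, wax_bar from where it was at the start of the episode above 0.03 m).
It also fails if it takes over 58 s, if anything falls off the work surface, if the arm or the gripper's body presses on something with over 40 N, if the wrist force passes 120 N, or if a joint passes its speed limit or range.

## Robot

A 7-joint arm with a two-finger parallel gripper is mounted at the origin on the work surface. World frame = base frame: x ahead of the robot, y to its left, z up, the work surface at z = 0. Lengths are in m, angles in rad, forces in N, time in s.
With the tool pointing down it reaches from about 0.425 to 0.925 m from the base axis. Payload 6.8 kg.
Tool frame: the origin (TCP) lies on the mounting face of the last link; the fingertips stand 173 mm ahead of it and the grasp point (between the pads) lies 155 mm ahead of it; z points along the fingers, y is the line along which they close (so a half turn about z gives the same grasp; the last joint's range is limited). The gripper opens to 85 mm and grips with 20 to 120 N. Pads are 22 mm wide; open, the fingers measure 114 mm over their backs; the gripper's body (76 mm by 85 mm) begins 54 mm behind the grasp point. The pads swing forward as they close: fully open they stand 13 mm farther back than shut.
Start: joints at [1.154, 0.477, 0.022, 1.555, -0.011, 1.109, -0.083], TCP at [0.205, -0.643, 0.405] pointing down, gripper open.
Joint ranges: [-2.96, 2.96], [-0.34, 2.1], [-1.41, 1.46], [0.24, 2.44], [-1.37, 4.51], [0.17, 1.92], [-2.96, 2.96]. Speed limits (rad/s): [2.39, 2.39, 3.14, 3.14, 3.14, 3.14, 3.14].

## Interface

Orientations are given as a unit quaternion [w, x, y, z].
In Python, from station import bot gives the robot as it stands. The module is installed in compiled form; this text tells all that it offers.
- The arm moves only by the shell command python3 -m pendant 'ROWS' [FORCE]. ROWS is JSON, a list of rows, each a list of 5 numbers: the finger opening in m, from 0 to 0.0854, then the shift along the tool's x, y, z in m, then the turn about the tool's z in degrees. In form: [[jaw, x, y, z, yaw], ...]. A call has 1 to 12 rows; each row shifts and turns the commanded pose from where the row before left it, along the tool's axes as they then stand; what a row does not reach is not made up. A row lasts 1/12 s, in which the tool goes at most 41.7 mm and 7.16 degrees, less where a joint would pass 70% of its speed; a pose out of reach is approached as far as the arm can. A call with a gripper value outside its range is refused whole. The fingers move at their own pace and stop on an object; FORCE is the grip in N (left out, the last holds). Time passes only in rows, so rows that do not move let the fingers close. It gives the time, the measured TCP pose, the force, the opening and the grip force at its end, in the units of the state.
- bot.get_obs(): the state, without advancing time (a new reading comes with each control period).
- bot.read_camera(name): name is "side" or "top"; returns (picture, depth): 420x560x3 uint8, blue, green, red; 420x560 float32, m along the optical axis (not along the pixel's ray), 0 where there is no reading.
- bot.camera_model(name): a dict with "intrinsics" (3x3 intrinsics, pixels), "R" (3x3) and "t" (3): a world point X has camera coordinates R X + t. Camera axes: x right, y down, z forward; pixel columns grow to the right and rows downward; lengths in m; the calibration is good to about 2 mm. A picture is of the moment at which its call begins. camera_model takes no time and is no camera call.
- bot.hand_in(): hands the job in; it is judged then, once.
Trained networks look in the newest picture that a camera, given by its name, has taken for a name from the list of things; names that differ only in an ending like _2 or _b are one class to them, and where a whole thing is asked for, a point or a joint stands for the part that bears it (a point fixed in the world has none). Each returns a list of dicts, best first, with "score" (0 to 1); they miss things now and then, are a little off and sometimes report something else, mostly with a low value. They report only what shows in the picture. A call takes as long as a camera call.
- bot.boxes_of(name, camera): "at" ([column, row] in pixels, amid what is visible of it).
- bot.trace(name, camera): "mask" (420x560 bool, what is visible of it) and "at" ([column, row] in pixels, amid what is visible of it).
- bot.pinpoint(name, camera): "at" ([column, row] in pixels: a listed point, or the origin of a listed thing).
The state is a dict: "t": time; "q": joint angles; "joint_vel": joint speeds; "joint_torque": joint torques, N m; "eef_pos": TCP position; "tool_rot": TCP orientation; "contact_force": force on the tool from outside, world axes, zero at the start; "torque": the same for the moment, N m; "gripper_width": opening from 0.0 (shut) to 1.0 (fully open); "grasp_force": force on a finger pad.
Only numpy, scipy, OpenCV 4.12 (cv2) and the standard library are available. Lean on these libraries where they do the work, as an engineer would, in place of code of your own. Each camera call takes 0.05 s, during which the arm holds its last target. There are 200 camera calls.

## Working session

There is one attempt and no reset: what is moved stays moved. The work goes in short steps, Python scripts to look and compute and a shell command to move; the robot and the scene stay as the last step left them, time stands still between calls to the robot, and variables do not carry over. Pictures are saved under pics/ and viewed, at most 10 in all, crops included, and the job is handed in when it is done.

```bash
mkdir -p pics; cat > h.py <<'E'
import numpy as np, cv2
from station import bot
from scipy.spatial.transform import Rotation as R
def px2w(cam,px,d=None,z=None):
    m=bot.camera_model(cam);K,Rm,t=[np.array(m[k]) for k in("intrinsics","R","t")]
    r=np.linalg.solve(K,[px[0],px[1],1.]); o=-Rm.T@t; v=Rm.T@r
    s=d if z is None else (z-o[2])/v[2]
    return o+s*v
def w2px(cam,X):
    m=bot.camera_model(cam);K,Rm,t=[np.array(m[k]) for k in("intrinsics","R","t")]
    p=K@(Rm@np.array(X)+t); return p[:2]/p[2]
def toolR():
    q=bot.get_obs()["tool_rot"]; return R.from_quat([q[1],q[2],q[3],q[0]]).as_matrix()
def plan(grasp,off=.155):
    "shift in tool axes to bring grasp point to a world point"
    o=bot.get_obs();M=toolR();return M.T@(np.array(grasp)-(np.array(o["eef_pos"])+M[:,2]*off))
E
python3 - <<'E'
from h import *
np.set_printoptions(precision=4,suppress=True)
ims=[]
for c in("top","side"):
    im,d=bot.read_camera(c);cv2.imwrite(f"pics/{c}0.png",im)
    m=bot.camera_model(c);print(c,"campos",-np.array(m["R"]).T@np.array(m["t"]))
    for n,z in(("head_1",.062),("grip_1",.061),("hinge_1",.047),("mount",0),("stick",.062),("bur_stand",0),("file_pot",0),("wax_bar",0)):
        for r in bot.pinpoint(n,c)[:4]:print(n,round(r["score"],2),np.array(r["at"]),px2w(c,r["at"],z=z))
    for r in bot.trace("stick",c)[:1]:
        k=r["mask"];print(cv2.minAreaRect(np.argwhere(k)[:,::-1].astype(np.float32)))
        ys,xs=np.nonzero(k&(d>0));P=np.array([px2w(c,(x,y),d=d[y,x]) for x,y in zip(xs,ys)]);P=P[(P[:,2]>.07)&(P[:,2]<.082)]
        mu=np.median(P,0);u=np.linalg.svd(P[:,:2]-P[:,:2].mean(0),full_matrices=False)[2][0];a=(P[:,:2]-P[:,:2].mean(0))@u
        print("stick",P.mean(0),mu,u,a.min(),a.max(),P[:,:2].mean(0)+u*(a.min()+a.max())/2)
print(bot.get_obs(),toolR())
E
```

```text
top campos [0.5696 0.1256 0.9024]
grip_1 0.97 [276.8 275.9] [0.5132 0.1045 0.061 ]
grip_1 0.89 [323.8 267.9] [0.5314 0.0042 0.061 ]
grip_1 0.77 [371.4 264.1] [ 0.5409 -0.0982  0.061 ]
hinge_1 0.92 [276.7 232.4] [0.6064 0.1057 0.047 ]
hinge_1 0.77 [321.1 230.6] [0.6118 0.0084 0.047 ]
mount 0.84 [318.  246.7] [0.5769 0.009  0.    ]
stick 0.73 [325.  243.4] [0.5837 0.0019 0.062 ]
bur_stand 0.92 [167.5 277.7] [0.5019 0.3509 0.    ]
bur_stand 0.28 [319.2 245.1] [0.5806 0.0062 0.    ]
bur_stand 0.2 [145.3 206.4] [0.6637 0.4081 0.    ]
file_pot 0.75 [146.1 204.4] [0.6683 0.4065 0.    ]
wax_bar 0.73 [369.9 152.4] [ 0.8008 -0.113   0.    ]
((324.3238525390625, 244.0614776611328), (12.493931770324707, 122.31378936767578), 84.80557250976562)
stick [0.5827 0.006  0.0759] [0.5829 0.0063 0.0759] [ 0.1032 -0.9947] -0.1286597364564383 0.13019660081242235 [0.5828 0.0052]
side campos [ 0.2373 -0.3435  0.4533]
head_1 0.64 [265.  226.8] [0.5801 0.1105 0.062 ]
head_1 0.55 [363.4 283.3] [ 0.5933 -0.0965  0.062 ]
head_1 0.44 [305.4 254.4] [0.5784 0.0071 0.062 ]
grip_1 0.9 [282.1 271.3] [0.5258 0.0028 0.061
[... 749 characters left out ...]
 -0.0197  0.0759] [ 0.1045 -0.9945] -0.1468967128097655 0.1131288601560545 [0.5781 0.0051]
{'t': 1.0, 'q': array([ 1.1539,  0.477 ,  0.0224,  1.5554, -0.0115,  1.1093, -0.0831]), 'joint_vel': array([-0.0012,  0.0007,  0.0004,  0.0004,  0.0008, -0.0001,  0.0002]), 'joint_torque': array([  0.    , -59.6337,   1.6063, -28.1544,   0.0123,   0.0018,
        -0.    ]), 'eef_pos': array([ 0.2052, -0.6431,  0.4047]), 'tool_rot': array([0.    , 0.9881, 0.1538, 0.    ]), 'contact_force': array([0.5141, 0.311 , 0.4396]), 'torque': array([-0.0157, -0.0107, -0.0153]), 'grasp_force': 0.0, 'gripper_width': 1.0019917867870407} [[ 0.9527  0.3039  0.    ]
 [ 0.3039 -0.9527 -0.0001]
 [-0.      0.0001 -1.    ]]
```

```bash
python3 - <<'E'
from h import *
np.set_printoptions(precision=4,suppress=True)
# yaw from saved picture: blue mask in top + depth
im,d=bot.read_camera("top")
hsv=cv2.cvtColor(im,cv2.COLOR_BGR2HSV)
k=cv2.inRange(hsv,(95,80,40),(130,255,255))>0
ys,xs=np.nonzero(k&(d>0));P=np.array([px2w("top",(x,y),d=d[y,x]) for x,y in zip(xs,ys)])
P=P[(abs(P[:,2]-.038)<.006)];print(len(P),np.median(P[:,2]))
r=cv2.minAreaRect((P[:,:2]*1000).astype(np.float32));print(r)
a,b=cv2.imread("pics/top0.png")[120:330,100:440],cv2.imread("pics/side0.png")[150:360,140:480]
cv2.imwrite("pics/v1.png",cv2.resize(np.vstack([a,b]),None,fx=1.4,fy=1.4))
E
```

```text
Traceback (most recent call last):
  File "h.py", line 5, in px2w
    m=bot.camera_model(cam);K,Rm,t=[np.array(m[k]) for k in("intrinsics","R","t")]
ValueError: time passes only in moves, steps and waits
```

```bash
sed -i 's/^def px2w/import functools\n_cm=bot.camera_model\nclass B: pass\ncmod=functools.lru_cache(None)(lambda c:_cm(c))\ndef px2w/; s/m=bot.camera_model(cam)/m=cmod(cam)/' h.py
python3 - <<'E'
from h import *
np.set_printoptions(precision=4,suppress=True)
im,d=bot.read_camera("top")
hsv=cv2.cvtColor(im,cv2.COLOR_BGR2HSV)
k=cv2.inRange(hsv,(95,80,40),(130,255,255))>0
ys,xs=np.nonzero(k&(d>0));P=np.array([px2w("top",(x,y),d=d[y,x]) for x,y in zip(xs,ys)])
P=P[(abs(P[:,2]-.038)<.006)];print(len(P),np.median(P[:,2]))
r=cv2.minAreaRect((P[:,:2]*1000).astype(np.float32));print(r)
a,b=cv2.imread("pics/top0.png")[120:330,100:440],cv2.imread("pics/side0.png")[150:360,140:480]
cv2.imwrite("pics/v1.png",cv2.resize(np.vstack([a,b]),None,fx=1.4,fy=1.4))
E
```

```text
6464 0.037920371891132454
((599.84033203125, 8.552520751953125), (176.44979858398438, 328.9822082519531), 6.560975074768066)
```

View pics/v1.png

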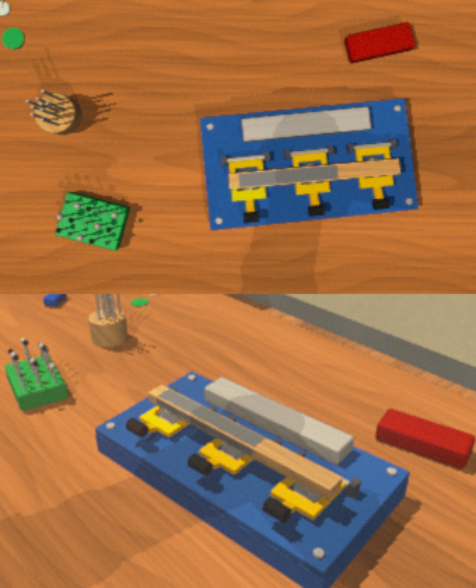

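```bash
python3 -m pendant '[[0.06,0,0,0,-6.57],[0.06,0,0,0,-6.57],[0.06,0,0,0,-6.57],[0.06,0,0,0,-6.57],[0.06,0,0,0,-6.57],[0.06,0,0,0,-6.57],[0.06,0,0,0,-6.57],[0.06,0,0,0,-6.57],[0.06,0,0,0,-6.57],[0.06,0,0,0,-6.57],[0.06,0,0,0,-6.57],[0.06,0,0,0,-6.57]]' 50
python3 - <<'E'
from h import *
print(plan([.5886,-.0431,.15]),toolR()[:2,1],bot.get_obs()["q"])
E
```

```text
t: 2.1
eef_pos: [0.2051, -0.6431, 0.4047]
tool_rot: [0.0, 0.664, 0.748, -0.0]
contact_force: [-0.3, 0.2, 0.0]
gripper_width: 0.704
grasp_force: 0.0
[0.54999556 0.45236473 0.09967276] [0.99285996 0.11928575] [ 1.35866506  0.4927891  -0.27044519  1.53905998  0.1403534   1.12879346
  1.1783219 ]
```

```bash
python3 -m pendant '[[0.06,0.0306,0.0251,0,0],[0.06,0.0306,0.0251,0,0],[0.06,0.0306,0.0251,0,0],[0.06,0.0306,0.0251,0,0],[0.06,0.0306,0.0251,0,0],[0.06,0.0306,0.0251,0,0],[0.06,0.0306,0.0251,0,0],[0.06,0.0306,0.0251,0,0],[0.06,0.0306,0.0251,0,0],[0.06,0.0306,0.0251,0,0],[0.06,0.0306,0.0251,0,0],[0.06,0.0306,0.0251,0,0]]' >/dev/null
python3 -m pendant '[[0.06,0.0306,0.0251,0,0],[0.06,0.0306,0.0251,0,0],[0.06,0.0306,0.0251,0,0],[0.06,0.0306,0.0251,0,0],[0.06,0.0306,0.0251,0,0],[0.06,0.0306,0.0251,0,0],[0.06,0,0,0.03,0],[0.06,0,0,0.03,0],[0.06,0,0,0.03,0],[0.06,0,0,0,0]]'
python3 - <<'E'
from h import *
np.set_printoptions(precision=4,suppress=True)
print(plan([.5886,-.0431,.081]),toolR()[:2,1],bot.get_obs()["q"])
E
```

```text
t: 3.93
eef_pos: [0.5892, -0.0447, 0.3091]
tool_rot: [-0.004, 0.665, 0.746, -0.003]
contact_force: [-0.4, 0.6, -0.2]
gripper_width: 0.702
grasp_force: 0.0
[0.0014 0.0018 0.0731] [0.9934 0.1143] [ 0.374   0.503  -0.5307  1.8168  0.3113  0.9155 -0.1824]
```

```bash
python3 -m pendant '[[0.06,0.001,0.001,0.02,0],[0.06,0,0,0.02,0],[0.06,0,0,0.017,0],[0.06,0,0,0.015,0],[0.06,0,0,0,0]]'
python3 - <<'E'
from h import *
np.set_printoptions(precision=4,suppress=True)
print(plan([.5886,-.0431,.081]),toolR()[:,2])
a,_=bot.read_camera("side");b,_=bot.read_camera("top")
cv2.imwrite("pics/v2.png",cv2.resize(np.vstack([b[160:330,180:440],a[150:360,190:450]]),None,fx=1.5,fy=1.5))
E
```

```text
t: 4.35
eef_pos: [0.5916, -0.0438, 0.2414]
tool_rot: [-0.001, 0.666, 0.746, -0.001]
contact_force: [-0.6, 0.5, 0.1]
gripper_width: 0.704
grasp_force: 0.0
[ 0.001  -0.0024  0.0055] [-0.0032 -0.0002 -1.    ]
```

View pics/v2.png

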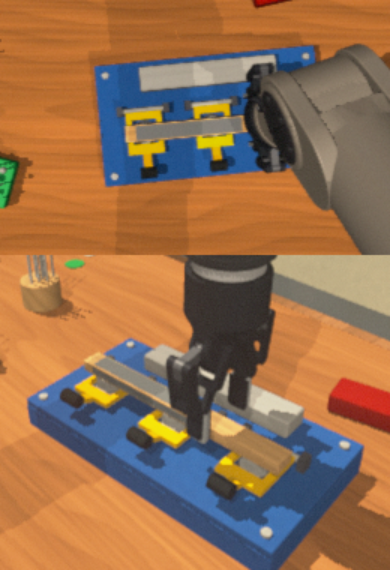

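```bash
python3 -m pendant '[[0.06,0.001,-0.002,0.004,0],[0.06,0,0,0,0],[0.02,0,0,0,0],[0.02,0,0,0,0],[0.02,0,0,0,0],[0.02,0,0,0,0],[0.02,0,0,0,0],[0.02,0,0,0,0]]' 50
python3 -m pendant '[[0.02,0,0,-0.005,0],[0.02,0,0,-0.01,0],[0.02,0,0,-0.02,0],[0.02,0,0,-0.03,0],[0.02,0,0,-0.03,0],[0.02,0,0,0,0]]' 
python3 - <<'E'
from h import *
np.set_printoptions(precision=4,suppress=True)
im,d=bot.read_camera("side")
cv2.imwrite("pics/v3.png",im[100:400,120:500])
print(plan([.56,-.42,.12]),toolR(),bot.get_obs()["q"])
E
```

```text
t: 5.12
eef_pos: [0.5903, -0.0426, 0.2392]
tool_rot: [0.0, 0.666, 0.746, 0.0]
contact_force: [-1.2, -0.5, 4.6]
gripper_width: 0.264
grasp_force: 51.0
t: 5.62
eef_pos: [0.5921, -0.0419, 0.3402]
tool_rot: [0.004, 0.666, 0.746, 0.003]
contact_force: [0.6, 1.6, 0.1]
gripper_width: 0.262
grasp_force: 50.5
[-0.3716 -0.0756  0.0625] [[-0.1136  0.9935  0.007 ]
 [ 0.9935  0.1136 -0.0002]
 [-0.001   0.007  -1.    ]] [ 0.3832  0.4688 -0.5459  1.7953  0.2934  0.9514 -0.1716]
```

View pics/v3.png

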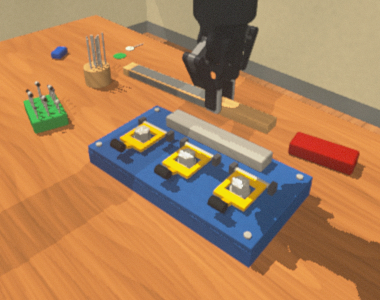

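```bash
python3 -m pendant '[[0.02,-0.02,-0.004,0,0],[0.02,-0.035,-0.006,0,0],[0.02,-0.037,-0.006,0,0],[0.02,-0.037,-0.006,0,0],[0.02,-0.037,-0.006,0,0],[0.02,-0.037,-0.006,0,0],[0.02,-0.037,-0.006,0,0],[0.02,-0.037,-0.006,0,0],[0.02,-0.037,-0.006,0,0],[0.02,-0.035,-0.006,0,0],[0.02,-0.02,-0.002,0,0],[0.02,0,0,0,0]]' >/dev/null
python3 -m pendant '[[0.02,0,0,0.03,0],[0.02,0,0,0.03,0],[0.02,0,0,0.03,0],[0.02,0,0,0.02,0],[0.02,0,0,0,0],[0.02,0,0,0,0]]'
python3 - <<'E'
from h import *
np.set_printoptions(precision=4,suppress=True)
print(toolR(),bot.get_obs()["q"])
for c in("top","side"):
    im,d=bot.read_camera(c)
    if c=="side": cv2.imwrite("pics/v4.png",im)
    for r in bot.trace("stick",c)[:1]:
        ys,xs=np.nonzero(r["mask"]&(d>0));P=np.array([px2w(c,(x,y),d=d[y,x]) for x,y in zip(xs,ys)]);P=P[P[:,2]<.09]
        y=P[:,1];print(c,r["score"],y.min(),y.max(),[(round(float(q),3),np.round(np.median(P[abs(y-q)<.01],0),4)) for q in np.linspace(y.min()+.02,y.max()-.02,5)])
E
```

```text
t: 7.17
eef_pos: [0.5722, -0.415, 0.2223]
tool_rot: [-0.002, 0.665, 0.747, 0.0]
contact_force: [-0.2, 0.7, 0.0]
gripper_width: 0.261
grasp_force: 50.4
[[-0.1147  0.9934 -0.0027]
 [ 0.9934  0.1147  0.0024]
 [ 0.0027 -0.0024 -1.    ]] [ 0.8115  0.7547 -0.4114  1.5725  0.3581  0.8936  0.3874]
top 0.85 -0.45117515486510795 -0.23637256343900162 [(-0.431, array([ 0.5736, -0.4297,  0.0589])), (-0.387, array([ 0.5687, -0.3876,  0.0592])), (-0.344, array([ 0.5637, -0.3446,  0.0592])), (-0.3, array([ 0.5588, -0.3002,  0.0592])), (-0.256, array([ 0.5539, -0.2564,  0.059 ]))]
side 0.86 -0.34385583193081437 -0.21963298990089708 [(-0.324, array([ 0.5621, -0.322 ,  0.0613])), (-0.303, array([ 0.5534, -0.3032,  0.0609])), (-0.282, array([ 0.5512, -0.2818,  0.0609])), (-0.261, array([ 0.5486, -0.261 ,  0.0607])), (-0.24, array([ 0.5489, -0.244 ,  0.0604]))]
```

View pics/v4.png

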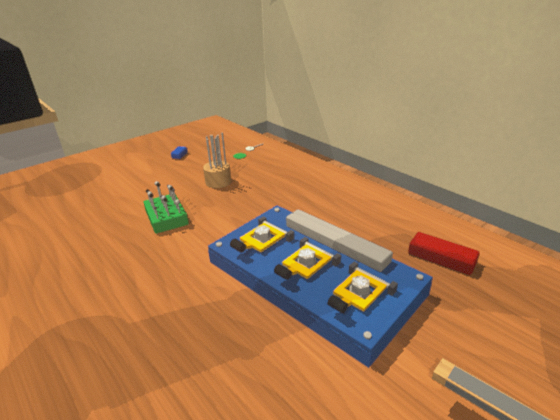

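```bash
python3 -m pendant '[[0.02,0,0,0.02,0],[0.02,0,0,0.016,0],[0.02,0,0,0.007,0],[0.02,0,0,0,0],[0.02,0,0,0,0],[0.06,0,0,0,0],[0.06,0,0,0,0],[0.06,0,0,0,0],[0.06,0,0,0,0]]'
python3 -m pendant '[[0.06,0,0,-0.02,0],[0.06,0,0,-0.04,0],[0.06,0,0,-0.04,0],[0.06,0,0,0,0]]'
python3 - <<'E'
from h import *
np.set_printoptions(precision=4,suppress=True)
im,d=bot.read_camera("top")
for n,z in(("head_1",.062),("grip_1",.061)):
  for c in("top","side"):
    if c=="side" and n=="head_1": bot.read_camera("side")
    for r in bot.pinpoint(n,c)[:4]:print(c,n,round(r["score"],2),px2w(c,r["at"],z=z))
for r in bot.trace("stick","top")[:1]:
        c="top";ys,xs=np.nonzero(r["mask"]&(d>0));P=np.array([px2w(c,(x,y),d=d[y,x]) for x,y in zip(xs,ys)]);P=P[P[:,2]<.09]
        y=P[:,1];print(c,r["score"],y.min(),y.max(),[(round(float(q),3),np.round(np.median(P[abs(y-q)<.01],0),4)) for q in np.linspace(y.min()+.02,y.max()-.02,3)])
def M(x,y,z): return np.array([.5829+.9935*x-.1143*y,.0066+.1143*x+.9935*y,z])
for i,y in((1,.1),(2,0),(3,-.1)):
    h=M(0,y,.062);p=w2px("top",h).round().astype(int);print(i,h,"depth z",px2w("top",p,d=np.median(d[p[1]-1:p[1]+2,p[0]-1:p[0]+2])))
E
```

```text
t: 8.12
eef_pos: [0.5727, -0.4162, 0.1814]
tool_rot: [0.001, 0.666, 0.746, 0.0]
contact_force: [-0.8, -0.2, -0.1]
gripper_width: 0.707
grasp_force: 0.0
t: 8.45
eef_pos: [0.5754, -0.4171, 0.2902]
tool_rot: [0.007, 0.666, 0.746, 0.001]
contact_force: [1.6, -0.4, 1.4]
gripper_width: 0.707
grasp_force: 0.0
top head_1 0.62 [ 0.5937 -0.0951  0.062 ]
top head_1 0.5 [0.5681 0.109  0.062 ]
top head_1 0.43 [0.5829 0.0004 0.062 ]
top head_1 0.34 [ 0.545 -0.101  0.062]
side head_1 0.9 [ 0.5936 -0.0928  0.062 ]
side head_1 0.73 [0.5788 0.1117 0.062 ]
side head_1 0.71 [0.5905 0.0101 0.062 ]
top grip_1 0.81 [0.5135 0.1018 0.061 ]
top grip_1 0.76 [0.5279 0.001  0.061 ]
top grip_1 0.7 [ 0.5378 -0.1056  0.061 ]
top grip_1 0.52 [ 0.569  -0.3361  0.061 ]
side grip_1 0.98 [0.5212 0.1081 0.061 ]
side grip_1 0.79 [ 0.5355 -0.0989  0.061 ]
side grip_1 0.71 [0.5317 0.0053 0.061 ]
side grip_1 0.22 [ 0.6145 -0.0923  0.061 ]
top 0.63 -0.4958677647333689 -0.23753174034095934 [(-0.476, array([ 0.5831, -0.4765,  0.0143])), (-0.367, array([ 0.5668, -0.3668,  0.0144])), (-0.258, array([ 0.555 , -0.2577,  0.0142]))]
1 [0.5715 0.106  0.062 ] depth z [0.5724 0.105  0.0631]
2 [0.5829 0.0066 0.062 ] depth z [0.5824 0.0062 0.0616]
3 [ 0.5943 -0.0928  0.062 ] depth z [ 0.5946 -0.0932  0.062 ]
```

```bash
python3 -m pendant '[[0,0,0,0,-7.1],[0,0,0,0,-7.1],[0,0,0,0,-7.1],[0,0,0,0,-7.1],[0,0,0,0,-7.1],[0,0,0,0,-7.1],[0,0,0,0,-7.1],[0,0,0,0,-7.1],[0,0,0,0,-7.1],[0,0,0,0,-7.1],[0,0,0,0,-7.1],[0,0,0,0,-7.1]]' 
python3 -m pendant '[[0,0,0,0,-4.8],[0,0,0,0,0]]' 
python3 - <<'E'
from h import *
np.set_printoptions(precision=4,suppress=True)
print(plan([.5943,-.0928,.085],.173),toolR(),bot.get_obs()["q"])
E
```

```text
t: 9.8
eef_pos: [0.5722, -0.416, 0.2794]
tool_rot: [-0.001, -0.018, 1.0, 0.001]
contact_force: [-1.0, -0.9, -0.0]
gripper_width: 0.0
grasp_force: 0.0
t: 9.97
eef_pos: [0.5721, -0.4162, 0.2792]
tool_rot: [-0.001, -0.058, 0.998, 0.001]
contact_force: [0.8, 0.2, -0.2]
gripper_width: -0.002
grasp_force: 0.0
[-0.0599  0.3182  0.0218] [[-0.9932 -0.1164 -0.0014]
 [-0.1164  0.9932  0.0017]
 [ 0.0012  0.0018 -1.    ]] [ 1.0345  0.7838 -0.7805  1.5276  0.5963  1.0824  1.8009]
```

```bash
python3 -m pendant '[[0,-0.006,0.03,0,0],[0,-0.006,0.035,0,0],[0,-0.006,0.035,0,0],[0,-0.006,0.035,0,0],[0,-0.006,0.035,0,0],[0,-0.006,0.035,0,0],[0,-0.006,0.035,0,0],[0,-0.006,0.035,0,0],[0,-0.006,0.028,0,0],[0,-0.006,0.015,0,0],[0,0,0,0.01,0],[0,0,0,0,0]]' 
python3 - <<'E'
from h import *
np.set_printoptions(precision=4,suppress=True)
print(plan([.5943,-.0928,.062],.173),toolR(),bot.get_obs()["q"])
im,d=bot.read_camera("side");cv2.imwrite("pics/v5.png",cv2.resize(im[180:380,180:460],None,fx=2,fy=2))
E
```

```text
t: 10.97
eef_pos: [0.5954, -0.0926, 0.2688]
tool_rot: [-0.001, -0.057, 0.998, 0.0]
contact_force: [-0.0, -0.8, -0.5]
gripper_width: -0.0
grasp_force: 0.0
[ 0.0006 -0.0002  0.0338] [[-0.9935 -0.1138 -0.0026]
 [-0.1138  0.9935  0.0001]
 [ 0.0025  0.0004 -1.    ]] [ 0.6477  0.6622 -0.8245  1.803   0.5905  0.9448  1.251 ]
```

View pics/v5.png

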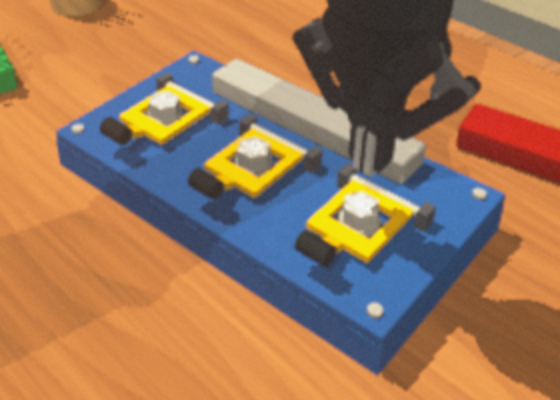

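The closed fingertips stand above the right bolt (head at about (360,210) in the crop). I'll go down and tap.

```bash
python3 -m pendant '[[0,0,0,0.015,0],[0,0,0,0.012,0],[0,0,0,0.005,0],[0,0,0,0,0]]' ; python3 -m pendant '[[0,0,0,0.002,0],[0,0,0,0.001,0],[0,0,0,0.001,0],[0,0,0,0,0]]';python3 -m pendant '[[0,0,0,0.001,0],[0,0,0,0.001,0],[0,0,0,0,0]]'
```

```text
t: 11.35
eef_pos: [0.5949, -0.0944, 0.2363]
tool_rot: [-0.002, -0.056, 0.998, 0.0]
contact_force: [-0.4, 0.9, 0.5]
gripper_width: 0.001
grasp_force: 0.0
t: 11.68
eef_pos: [0.5961, -0.0933, 0.235]
tool_rot: [0.0, -0.057, 0.998, -0.0]
contact_force: [-0.8, 0.2, -0.4]
gripper_width: 0.0
grasp_force: 0.0
t: 11.93
eef_pos: [0.5961, -0.0933, 0.233]
tool_rot: [0.0, -0.057, 0.998, -0.0]
contact_force: [0.6, -0.0, 1.6]
gripper_width: 0.002
grasp_force: 0.9
```

```bash
for i in 1 2; do python3 -m pendant '[[0,0,0,0.001,0],[0,0,0,0.001,0],[0,0,0,0,0]]'; done
```

```text
t: 12.18
eef_pos: [0.5961, -0.0933, 0.2307]
tool_rot: [0.0, -0.057, 0.998, 0.0]
contact_force: [1.2, -0.1, 1.1]
gripper_width: 0.001
grasp_force: 0.6
t: 12.43
eef_pos: [0.5961, -0.0933, 0.2286]
tool_rot: [0.0, -0.057, 0.998, 0.0]
contact_force: [1.7, -0.0, 1.9]
gripper_width: -0.001
grasp_force: 0.6
```

```bash
for i in 1 2; do python3 -m pendant '[[0,0,0,0.001,0],[0,0,0,0.001,0],[0,0,0,0,0]]'; done
```

```text
t: 12.68
eef_pos: [0.5962, -0.0931, 0.2281]
tool_rot: [0.0, -0.057, 0.998, -0.001]
contact_force: [-3.4, -0.7, 15.0]
gripper_width: 0.002
grasp_force: 7.2
t: 12.93
eef_pos: [0.5963, -0.0928, 0.2279]
tool_rot: [0.0, -0.057, 0.998, -0.001]
contact_force: [-9.5, -1.7, 29.1]
gripper_width: -0.001
grasp_force: 15.0
```

```bash
python3 -m pendant '[[0,0,0,-0.01,0],[0,0,0,-0.03,0],[0.05,0.02,0,-0.01,0],[0.05,0.036,0,0,0],[0.05,0,0,0,0],[0.05,0,0,0,0]]'
python3 - <<'E'
from h import *
np.set_printoptions(precision=4,suppress=True)
print(plan([.5387,-.0992,.066]),toolR(),bot.get_obs()["q"])
im,d=bot.read_camera("side");cv2.imwrite("pics/v6.png",cv2.resize(im[180:380,180:460],None,fx=2,fy=2))
E
```

```text
t: 13.43
eef_pos: [0.5382, -0.1002, 0.2741]
tool_rot: [-0.002, -0.057, 0.998, -0.001]
contact_force: [0.4, -0.1, -0.8]
gripper_width: 0.56
grasp_force: 0.0
[-0.0012  0.0011  0.0531] [[-0.9935 -0.1135 -0.0029]
 [-0.1135  0.9935 -0.0013]
 [ 0.0031 -0.0009 -1.    ]] [ 0.7264  0.584  -0.8564  1.9298  0.5669  0.8908  1.2627]
```

View pics/v6.png

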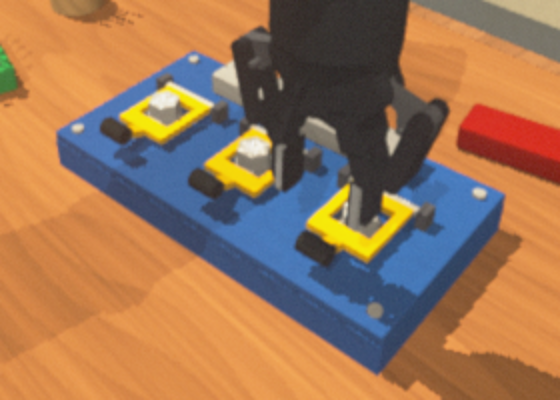

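The open fingers straddle the right grip (crop about (315,248)), still above it. Going down and pinching.

```bash
python3 -m pendant '[[0.05,-0.001,0.001,0.015,0],[0.05,0,0,0.02,0],[0.05,0,0,0.017,0],[0.05,0,0,0,0],[0.01,0,0,0,0],[0.01,0,0,0,0],[0.01,0,0,0,0],[0.01,0,0,0,0],[0.01,0,0,0,0]]' 30
python3 - <<'E'
from h import *
np.set_printoptions(precision=4,suppress=True)
print(plan([.5387,-.0992,.066]))
im,d=bot.read_camera("side");cv2.imwrite("pics/v7.png",cv2.resize(im[180:380,180:460],None,fx=2,fy=2))
E
```

```text
t: 14.23
eef_pos: [0.5416, -0.0971, 0.2235]
tool_rot: [0.001, -0.058, 0.998, 0.001]
contact_force: [0.2, 5.5, -0.8]
gripper_width: 0.268
grasp_force: 32.3
[ 0.0034 -0.0021  0.0025]
```

View pics/v7.png

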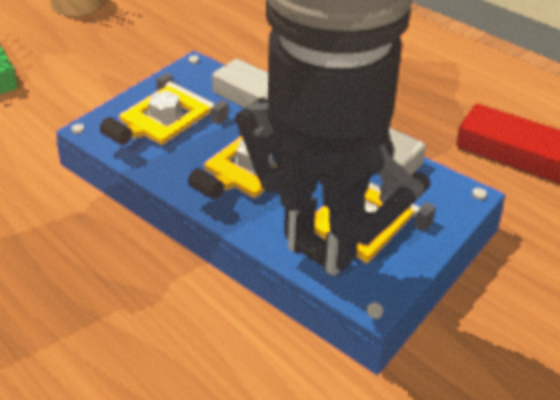

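```bash
python3 -m pendant '[[0.01,-0.0012,0,-0.0056,0],[0.01,-0.0013,0,-0.0055,0],[0.01,-0.0018,0,-0.0054,0],[0.01,-0.002,0,-0.0053,0],[0.01,-0.0025,0,-0.0051,0],[0.01,-0.0026,0,-0.0051,0],[0.01,-0.003,0,-0.0048,0],[0.01,-0.0033,0,-0.0046,0],[0.01,-0.0037,0,-0.0044,0],[0.01,-0.0039,0,-0.0042,0],[0.01,0,0,0,0]]'
```

```text
t: 15.2
eef_pos: [0.5669, -0.0941, 0.2736]
tool_rot: [0.001, -0.058, 0.998, 0.001]
contact_force: [0.8, 7.0, -6.4]
gripper_width: 0.269
grasp_force: 30.5
```

```bash
python3 -m pendant '[[0.01,-0.0042,0,-0.0038,0],[0.01,-0.0043,0,-0.0037,0],[0.01,-0.0047,0,-0.0033,0],[0.01,-0.0047,0,-0.0032,0],[0.01,-0.005,0,-0.0026,0],[0.01,-0.005,0,-0.0026,0],[0.01,-0.0053,0,-0.002,0],[0.01,-0.0053,0,-0.002,0],[0.01,-0.0055,0,-0.0013,0],[0.01,-0.0055,0,-0.0012,0],[0.01,0,0,0,0],[0.01,0,0,0,0]]'
python3 - <<'E'
from h import *
im,d=bot.read_camera("side");cv2.imwrite("pics/v8.png",cv2.resize(im[100:380,180:460],None,fx=2,fy=2))
im,d=bot.read_camera("top")
for c in("top","side"):
  for r in bot.pinpoint("grip_3",c)[:4]:print(c,round(r["score"],2),r["at"],px2w(c,r["at"],z=.061),px2w(c,r["at"],z=.137))
E
```

```text
t: 16.2
eef_pos: [0.6148, -0.0887, 0.2984]
tool_rot: [-0.001, -0.058, 0.998, 0.001]
contact_force: [-3.6, 4.5, -1.5]
gripper_width: 0.271
grasp_force: 30.3
top 0.7 [325.5, 268.8] [0.52956809 0.00056552 0.061     ] [0.53318142 0.01186333 0.137     ]
top 0.55 [277.7, 277.6] [0.50965737 0.10256319 0.061     ] [0.51506923 0.10464763 0.137     ]
top 0.55 [274.2, 247.0] [0.57443793 0.11097098 0.061     ] [0.57399821 0.11229595 0.137     ]
top 0.36 [379.4, 232.6] [ 0.60875428 -0.11618619  0.061     ] [ 0.60521478 -0.09434229  0.137     ]
side 0.84 [370.8, 237.1] [ 0.69090114 -0.03318962  0.061     ] [ 0.60303194 -0.09329463  0.137     ]
side 0.68 [281.0, 272.0] [0.52350922 0.00270643 0.061     ] [ 0.46806755 -0.06435244  0.137     ]
side 0.58 [240.1, 242.5] [0.52183453 0.10443256 0.061     ] [0.4667173  0.01766708 0.137     ]
```

View pics/v8.png

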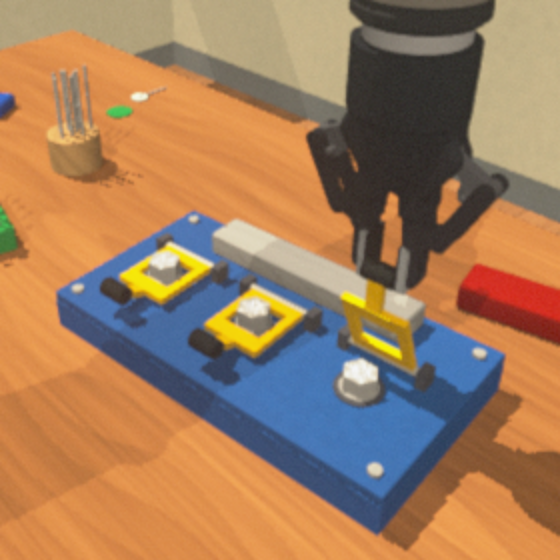

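```bash
python3 - <<'E'
from h import *
im,d=bot.read_camera("side")
for z in(.055,.062):
    for X in((.5943,-.0928,z),(.5829,.0066,z)):
        p=w2px("side",X).round().astype(int);print(z,px2w("side",p,d=np.median(d[p[1]-1:p[1]+2,p[0]-1:p[0]+2])))
print(bot.get_obs()["grasp_force"],abs(bot.get_obs()["joint_vel"]).max())
E
```

```text
0.055 [ 0.5952256  -0.09144188  0.05405748]
0.055 [5.77319924e-01 1.62310389e-04 6.14746589e-02]
0.062 [ 0.60038752 -0.08897648  0.05498678]
0.062 [0.58406461 0.00708313 0.06175092]
30.233773291110992 0.0013327133173228096
```

Bolt 3's head is at 55 mm (7 mm down), the middle one is at 62 mm, and the cap is held still.

```bash
python3 -c "
from station import bot
print(bot.hand_in())"
```

```text
the job is handed in; nothing more can be done
None
```

The job is handed in (no verdict was returned): the stick lies flat on the bench right of the mount, the right bolt (bolt_3) was the loose one and sank 7 mm, and the gripper is holding its cap nearly upright.

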